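# Load component reels into the bench dryer

### The arm

A 6-joint arm with a two-finger parallel gripper is mounted at the origin on the work surface. World frame = base frame: x ahead of the robot, y to its left, z up, the work surface at z = 0. Lengths are in mm, angles in rad, forces in N, time in s.
With the tool pointing down it reaches from about 275 to 975 mm from the base axis. Payload 8.4 kg.
Tool frame: the origin (TCP) lies between the finger pads; the fingertips stand 22 mm ahead of it and the grasp point (between the pads) lies 3 mm ahead of it; z points along the fingers, y is the line along which they close (so a half turn about z gives the same grasp; the last joint's range is limited). The gripper opens to 92 mm and grips with 3 to 60 N. Pads are 20 mm wide; open, the fingers measure 128 mm over their backs; the gripper's body (75 mm by 189 mm) begins 69 mm behind the grasp point.
Start: joints at [-1.22, 0.353, 1.633, -0, 1.155, -0.002], TCP at [215.953, -586.509, 236.583] pointing down, gripper open.
Joint ranges: [-2.63, 2.63], [-0.92, 2.1], [0.06, 2.66], [-1.3, 4.44], [0, 2.69], [-3.02, 3.02]. Speed limits (rad/s): [2.22, 2.22, 2.79, 3.14, 3.14, 3.14].

### API

Orientations are given as a 3x3 rotation matrix whose columns are the frame's x, y, z axes.
In Python, from workcell import robot, imaging, job gives the robot as it stands.
- The arm moves only by the tool send_rows, never from a script. Its argument "plan" is text: rows parted by semicolons, each of 4 numbers parted by spaces: the shift along the tool's x, y, z in m, then the turn about the tool's z in rad. A call has exactly 10 rows; each row shifts and turns the commanded pose from where the row before left it, along the tool's axes as they then stand; what a row does not reach is not made up. A row lasts 1/10 s, in which the tool goes at most 50 mm and 8.59 degrees, less where a joint would pass 70% of its speed; a pose out of reach is approached as far as the arm can. A call is refused whole if a number of a shift passes 0.05 or a number of a turn 0.15, either way. A call with a gripper value outside its range is refused whole. "hand" is the opening, from 0 (shut) to 1 (fully open), set as the call begins (left out, the last holds). The fingers move at their own pace and stop on an object; "force" is the grip in N (left out, the last holds). Time passes only in rows, so rows that do not move let the fingers close, or fill a call up. It gives the time, the measured TCP pose, the force, the opening and the grip force at its end, in the units of the state.
- robot.state(): the state, without advancing time (a new reading comes with each control period).
- imaging.get_image(name): name is "scene" or "side" or "wrist"; returns the picture (480x640x3 uint8, red, green, blue); there is no depth.
- imaging.camera_info(name): a dict with "mtx" (3x3 intrinsics, pixels), "dist_coeffs" ([k1, k2, p1, p2, k3] as OpenCV has them; the pictures are not rectified), "R" (3x3) and "t" (3): a world point X has camera coordinates R X + t. Camera axes: x right, y down, z forward; pixel columns grow to the right and rows downward; lengths in mm; the calibration is good to about 2 mm. A picture is of the moment at which its call begins: read the wrist's pose just before it. camera_info takes no time and is no camera call; for the wrist camera it gives the pose at the moment of the call.
- job.close_job(): hands the job in; it is judged then, once.
The state is a dict: "time": time; "q": joint angles; "dq": joint speeds; "joint_torque": joint torques, N m; "position": TCP position; "tcp_rot": TCP orientation; "contact_force": force on the tool from outside, world axes, zero at the start; "moment": the same for the moment, N m; "grip_width": finger opening in mm; "gripper_force": force on a finger pad.
Only numpy, scipy, OpenCV 4.12 (cv2) and the standard library are available. Lean on these libraries where they do the work, as an engineer would, in place of code of your own. Each camera call takes 0.05 s, during which the arm holds its last target. There are 200 camera calls.

### The job

Pull the dryer's carriage right out by its red handle, stand every component reel from the blue intake stand upright in the white wire tines of the carriage, one to a place (any reel in any place), and push the carriage fully home under the hood. Put the orange drying cartridge upright in the black well on the hood's roof, and only when all that is done throw the red lever over to on (away from the open end of the hood). Leave the meter, the solder spool and the jar where they are.

Things in the scene. Friction and masses are not known exactly. Their poses are not given: they have to be found in the camera images.
- carriage (a joint): sliding carriage of the reel dryer, m: 0 = fully home under the hood, 0.20 = fully out. Opening moves it level along the dryer's -y axis (minus the y axis of handle). Friction about 2 N; stays where it is left. It carries the wire rack and the red handle. Starts home or nearly so.
- handle (a point): centre of the carriage's red handle bar, level, 92 long (along its x), 14 x 14 in section, with two black posts under its ends (68 clear between them); 155 mm above the table. Axes are the dryer's: y points from the open end in under the hood, z up. Standing reels' rims are 105 mm off on its +y side; with the carriage home the hood's roof edge is 65 mm off. Moves with the carriage.
- lever (a joint): switch lever on the hood's roof, rad: 0 = off (leans to the dryer's -y), 1.0 = on (leans to +y). Friction only (0.06 N m); stays where it is left. Starts off.
- lever_tip (a point): centre of the red ball (26 dia) on the end of the lever, 80 from its pivot. The pivot axis is along the dryer's x, 194 mm above the table. At 0 the ball is 38 mm to the -y side of the pivot and 70 mm above it, at mid-swing 80 mm above it, at 1.0 rad 38 mm to the +y side and 70 above it.
- well (a point): centre of the floor of the square black well on the hood's roof, on the roof surface 172 mm above the table. Inside 76 x 76, walls 6 thick, 20 high, along its x and y (the dryer's axes). The lever's pivot is 135 mm to its +x side. Hood: 268 (x) by 194 (y) with the well midway along y, roof underside 160 mm above the table, clear side walls, open at its -y end.
- cartridge_c (a point): centre of the drying cartridge, an upright orange cylinder with a white top, 58 dia, 56 high, 0.15 kg; z is its axis. Starts standing on the table between the robot and the dryer.
- slot1 (a point): rack place 1 of 4 on the carriage, an 18 mm gap between white wire tines (inverted-U loops, tops 90 mm above the table, at 40 mm either side along y). The point is where a seated reel's centre is, 85 mm above the table; x is along a seated reel's axis, y the way in under the hood. Two rails cradle the rim and centre the reel in y. Places are 50 mm apart along x; a seated reel's top is at 145 mm.
- slot2 (a point): rack place 2 of 4, 50 mm further along x than place 1 and otherwise the same: the point where a seated reel's centre is, 85 mm above the table, axes as for place 1.
- slot3 (a point): rack place 3 of 4, 50 mm further along x than place 2 and otherwise the same: the point where a seated reel's centre is, 85 mm above the table, axes as for place 1.
- slot4 (a point): rack place 4 of 4, 50 mm further along x than place 3 and otherwise the same: the point where a seated reel's centre is, 85 mm above the table, axes as for place 1.
- reel1_c (a point): centre of the blue component reel, a flat disc 120 dia, 12 thick, 0.09 kg; z is the disc's axis. Starts in the blue intake stand with its plane 20 degrees off vertical, top leaning away from the robot, centre 74 mm above the table, on two rails, its back against a wire loop that ends 4 mm above its centre. Stand places are 58 mm apart (42 mm clear between reels). May be absent.
- reel2_c (a point): centre of the white component reel, a flat disc 120 dia, 12 thick, 0.09 kg; z is the disc's axis. Starts in the blue intake stand with its plane 20 degrees off vertical, top leaning away from the robot, centre 74 mm above the table, on two rails, its back against a wire loop that ends 4 mm above its centre. Stand places are 58 mm apart (42 mm clear between reels). May be absent.
- reel3_c (a point): centre of the yellow component reel, a flat disc 120 dia, 12 thick, 0.09 kg; z is the disc's axis. Starts in the blue intake stand with its plane 20 degrees off vertical, top leaning away from the robot, centre 74 mm above the table, on two rails, its back against a wire loop that ends 4 mm above its centre. Stand places are 58 mm apart (42 mm clear between reels). May be absent.
- reel4_c (a point): centre of the green component reel, a flat disc 120 dia, 12 thick, 0.09 kg; z is the disc's axis. Starts in the blue intake stand with its plane 20 degrees off vertical, top leaning away from the robot, centre 74 mm above the table, on two rails, its back against a wire loop that ends 4 mm above its centre. Stand places are 58 mm apart (42 mm clear between reels). May be absent.
- meter: the yellow multimeter, 150 x 75 x 32, lying flat beyond the work; origin under its centre. To be left alone.
- solder: the spool of solder wire, 64 dia, 51 high, standing beyond the work; origin under its centre. To be left alone.
- flux: the small jar, 56 dia, 100 high, standing beside the dryer, to its +y side; origin under its centre. To be left alone.

How it is judged:
By the outcome, as a careful person would: the job done as asked, in the order asked, and still so for the second after the job is handed in, with the robot touching nothing.
Of reel1, reel2, reel3, reel4 only 2 to 4 are there at a start; the rules pass over those that are not, and their reading is None.
At some moment in a run one of cartridge may be knocked a few centimetres aside while the robot is not near it.
It also fails if it takes over 210 s, if anything falls off the work surface, if the arm or the gripper's body presses on something with over 40 N, if the wrist force passes 120 N, or if a joint passes its speed limit or range.

## Working session

There is one attempt and no reset: what is moved stays moved. The work goes in short steps, Python scripts to look and compute and a tool call to move; the robot and the scene stay as the last step left them, time stands still between calls to the robot, and variables do not carry over. Pictures are saved under pics/ and viewed, at most 14 in all, crops included, and the job is handed in when it is done.

Besides the shell and the picture viewer there is one more tool, called after "Emit:" by a JSON object that holds its "api" and its "payload". send_rows: Moves the arm, as the interface text tells. Its arguments: {"type":"object","properties":{"plan":{"type":"string"},"hand":{"type":"number"},"force":{"type":"number"}},"required":["plan"]}

```bash
ls; mkdir -p pics; python3 - <<'E'
from workcell import robot, imaging, job
import cv2,numpy as np
for n in ("scene","side"):
    cv2.imwrite(f"pics/{n}0.png",imaging.get_image(n)[:,:,::-1])
    c=imaging.camera_info(n);print(n,np.round(c["mtx"],1).tolist(),c["dist_coeffs"],np.round(-np.array(c["R"]).T@c["t"]),np.round(c["R"],3).tolist())
s=robot.state();print(np.round(s["tcp_rot"],3).tolist(),s["grip_width"],s["time"])
E
```

```text
pics
scene [[467.9, 0.0, 316.1], [0.0, 467.9, 247.0], [0.0, 0.0, 1.0]] [-0.08664414  0.          0.          0.          0.        ] [1455. -211. 1000.] [[0.309, 0.951, -0.007], [0.641, -0.214, -0.737], [-0.702, 0.223, -0.676]]
side [[485.5, 0.0, 310.8], [0.0, 485.5, 244.0], [0.0, 0.0, 1.0]] [-0.03835123  0.          0.          0.          0.        ] [ 425.  853. 1128.] [[-0.98, -0.197, 0.016], [-0.162, 0.753, -0.638], [0.114, -0.628, -0.77]]
[[0.938, 0.346, -0.0], [0.346, -0.938, 0.001], [-0.0, -0.001, -1.0]] 91.86423250000588 0.1
```

View pics/scene0.png

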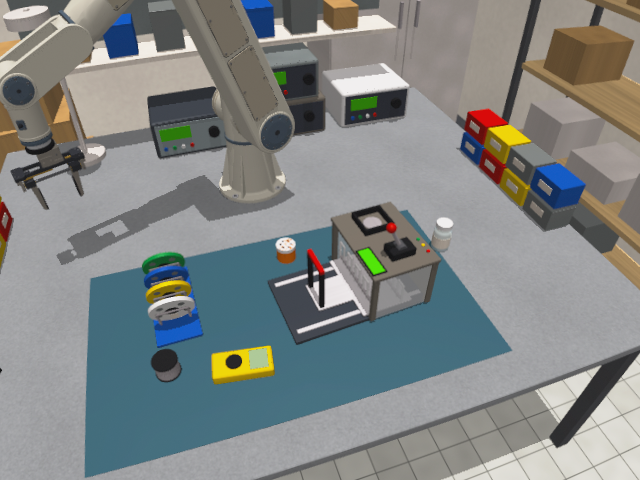

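View pics/side0.png

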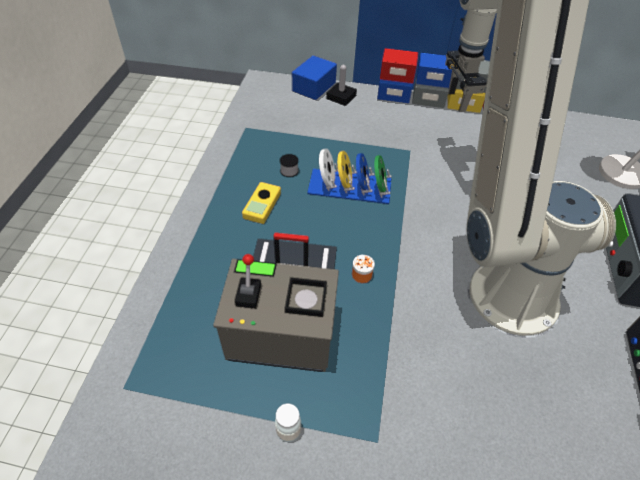

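The scene shows all four reels in the stand: green, blue, yellow and white, at scene (164,262), (166,275), (169,290) and (171,307). The red handle is at (316,262), the lever ball at (392,228), the well at (373,218) and the cartridge at (286,249). In the side view the handle is at (291,237), the well at (306,298), the ball at (248,259) and the cartridge at (363,268).

```bash
cat > h.py <<'E'
from workcell import robot, imaging, job
import cv2,numpy as np
def rays(n,px,info=None):
    c=info or imaging.camera_info(n);R=np.array(c["R"]);t=np.array(c["t"]).ravel()
    p=cv2.undistortPoints(np.array(px,float).reshape(-1,1,2),np.array(c["mtx"]),np.array(c["dist_coeffs"])).reshape(-1,2)
    return -R.T@t,(np.c_[p,np.ones(len(p))]@R)
def plane(n,px,z,info=None):
    o,d=rays(n,px,info);return o+d*((z-o[2])/d[:,2])[:,None]
def tri(n1,p1,n2,p2):
    o1,d1=rays(n1,p1);o2,d2=rays(n2,p2);out=[]
    for a,b in zip(d1,d2):
        s=np.linalg.lstsq(np.c_[a,-b],o2-o1,rcond=None)[0];x,y=o1+a*s[0],o2+b*s[1];out.append(np.r_[(x+y)/2,np.linalg.norm(x-y)])
    return np.array(out)
COL={'red':[(0,150,90,6,255,255),(174,150,90,180,255,255)],'orange':[(7,170,120,17,255,255)],'yellow':[(20,150,120,32,255,255)],'green':[(60,120,50,85,255,255)],'blue':[(105,150,60,125,255,255)]}
def blobs(im,col,amin=30,roi=None):
    hsv=cv2.cvtColor(im,cv2.COLOR_RGB2HSV);m=0
    for r in COL[col]: m=m|cv2.inRange(hsv,np.array(r[:3]),np.array(r[3:]))
    if roi: k=np.zeros_like(m);k[roi[1]:roi[3],roi[0]:roi[2]]=255;m&=k
    cs=cv2.findContours(m,cv2.RETR_EXTERNAL,cv2.CHAIN_APPROX_NONE)[0]
    return sorted([c for c in cs if cv2.contourArea(c)>amin],key=cv2.contourArea,reverse=True)
E
python3 - <<'E'
from h import *
np.set_printoptions(precision=1,suppress=True)
for n in("scene","side"):
    im=cv2.imread(f"pics/{n}0.png")[:,:,::-1]
    roi=(80,200,510,480) if n=="scene" else (130,130,415,440)
    for col in COL:
        for c in blobs(np.ascontiguousarray(im),col,20,roi):
            (a,b),w,th=cv2.minAreaRect(c);print(n,col,cv2.contourArea(c),np.array([a,b]),np.array(w),th)
E
```

```text
scene red 130.5 [315.5 261.2] [28.6  6.2] 59.036251068115234
scene red 72.0 [390.9 227.3] [10.3  9.4] 63.43495178222656
scene orange 124.0 [285.8 256.8] [10.7 17. ] 86.42366790771484
scene yellow 1773.0 [241.7 364.3] [30.6 62.5] 81.46923065185547
scene yellow 445.0 [167.5 289.9] [17.9 44.9] 78.36637115478516
scene green 410.5 [162.4 261.2] [17.1 43.1] 78.69007110595703
scene blue 1074.5 [176.7 326.7] [30.2 48.2] 74.57783508300781
scene blue 474.5 [166.3 276. ] [19.6 46.2] 83.21102905273438
side red 156.0 [290.6 236.8] [33.6  5.8] 6.115502834320068
side red 70.5 [247.8 258.8] [9.2 9.9] 45.0
side orange 98.0 [361.3 276.5] [18.4 10. ] 9.462322235107422
side yellow 837.5 [260.7 201.8] [23.3 43.5] 28.442928314208984
side yellow 202.5 [343.5 169. ] [34. 11.] 90.0
side green 210.5 [379.2 173. ] [36.2 10.3] 87.70938873291016
side blue 1275.5 [350.6 175.3] [82.7 47.1] 7.125016689300537
side blue 31.0 [389. 184.] [12.  4.] 90.0
```

```bash
python3 - <<'E'
import cv2,numpy as np
a=cv2.imread("pics/scene0.png")[190:350,130:290];b=cv2.imread("pics/scene0.png")[190:350,260:460]
c=cv2.imread("pics/side0.png")[140:210,300:400];d=cv2.imread("pics/side0.png")[220:380,205:385]
f=lambda x,w,h:cv2.resize(x,(w,h),interpolation=cv2.INTER_CUBIC)
top=np.hstack([f(a,300,300),f(b,375,300)]);bot=np.hstack([f(c,400,280),f(d,275,280)])
cv2.imwrite("pics/m.png",np.vstack([top,bot]))
E
```

```text
(no output)
```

View pics/m.png

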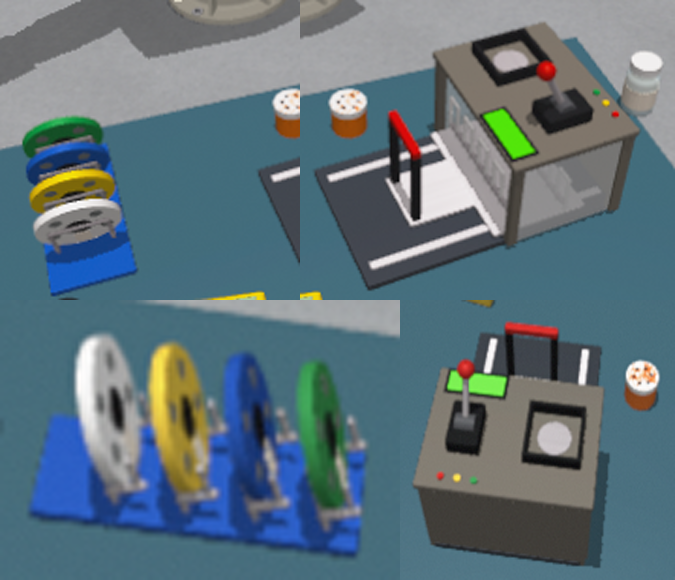

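```bash
python3 - <<'E'
from h import *
np.set_printoptions(precision=1,suppress=True)
I={n:np.ascontiguousarray(cv2.imread(f"pics/{n}0.png")[:,:,::-1]) for n in("scene","side")}
sc=blobs(I["scene"],'red',20,(80,200,510,480));sd=blobs(I["side"],'red',20,(130,130,415,440))
def ends(c):
    b=cv2.boxPoints(cv2.minAreaRect(c));l=sorted([(np.linalg.norm(b[i]-b[(i+1)%4]),i) for i in range(4)])[:2]
    return [(b[i]+b[(i+1)%4])/2 for _,i in l]
for n,c in(("scene",sc[0]),("side",sd[0])):
    e=plane(n,ends(c),157);print(n,e,e.mean(0),np.linalg.norm(e[0]-e[1]))
print("ball",tri("scene",[cv2.minEnclosingCircle(sc[1])[0]],"side",[cv2.minEnclosingCircle(sd[1])[0]]))
print("well",plane("scene",[(373,221.5)],172),plane("side",[(306.2,298.5)],172))
print("cart",plane("scene",[(285.8,243.5)],56),plane("side",[(363.5,263)],56))
# reels
ps=[cv2.fitEllipse(blobs(I["scene"],k,100,(130,240,200,320))[0])[0] for k in('green','blue','yellow')]
print("reel scene z74",plane("scene",ps,74)[:,:3],ps)
e=[cv2.fitEllipse(blobs(I["side"],k,100,(310,140,400,200))[0])[0] for k in('green','yellow')]
print("reel side z74",plane("side",e,74),tri("scene",[ps[0],ps[2]],"side",e))
# hood roof corners (z 172): crop px
f=lambda x,y:((x-300)/1.875+260,y/1.875+190)
print("roof",plane("scene",[f(434,60),f(550,22),f(637,130),f(508,168)],172))
E
```

```text
scene [[579.8  44.8 157. ]
 [678.2  52.9 157. ]] [629.   48.9 157. ] 98.76422650674165
side [[670.   50.7 157. ]
 [581.5  44.4 157. ]] [625.8  47.5 157. ] 88.6941972403852
ball [[682.6 224.6 267.9   3.4]]
well [[545.1 244.9 172. ]] [[544.4 237.5 172. ]]
cart [[430.6  18.8  56. ]] [[426.7  14.8  56. ]]
reel scene z74 [[ 412.9 -343.3   74. ]
 [ 478.6 -334.3   74. ]
 [ 530.5 -338.    74. ]] [(162.15679931640625, 261.7623291015625), (167.22332763671875, 276.7790222167969), (167.5093994140625, 290.3115234375)]
reel side z74 [[ 424.4 -353.6   74. ]
 [ 540.6 -346.4   74. ]] [[ 424.4 -341.9   84.2    0. ]
 [ 539.5 -336.6   82.9    0.4]]
roof [[510.6 134.5 172. ]
 [479.9 337.6 172. ]
 [739.1 347.2 172. ]
 [748.7 152.5 172. ]]
```

Emit:
{"api": "send_rows", "payload": {"plan": "0 0 -0.01 -0.129;0 0 -0.01 -0.129;0 0 -0.01 -0.129;0 0 -0.01 -0.129;0 0 -0.01 -0.129;0 0 -0.01 -0.129;0 0 -0.01 -0.129;0 0 -0.01 -0.129;0 0 -0.01 -0.129;0 0 -0.01 -0.129", "hand": 0.45}}

```text
time: 1.1
position: [215.9, -586.3, 336.5]
tcp_rot: [[-0.077, 0.997, -0.0], [0.997, 0.077, 0.001], [0.001, -0.0, -1.0]]
contact_force: [-0.8, 0.3, 0.3]
grip_width: 41.1
gripper_force: 0.0
```

```bash
cat >> h.py <<'E'
np.set_printoptions(precision=1,suppress=True)
def go(*tgts):
    s=robot.state();R=np.array(s["tcp_rot"]);p=np.array(s["position"])
    print("t",round(s["time"],1),"tcp",p,"phi",round(np.arctan2(R[1,0],R[0,0]),4),"F",np.array(s["contact_force"]),"w",round(s["grip_width"],1),"q",np.round(s["q"],2))
    for t in tgts:
        t=np.array(t,float);print(t,"-> tool shift mm",R.T@(t-p));p=t
E
python3 -c "
from h import *
go((430,-340,330))"
```

```text
t 1.1 tcp [ 215.9 -586.3  336.5] phi 1.6481 F [-0.8  0.3  0.3] w 41.1 q [-1.2  0.3  1.5  0.   1.4 -1.3]
[ 430. -340.  330.] -> tool shift mm [229.  232.5   6.7]
```

Emit:
{"api": "send_rows", "payload": {"plan": "0.0225 0.028 0 0;0.0225 0.028 0 0;0.0225 0.028 0 0;0.0225 0.028 0 0;0.0225 0.028 0 0;0.0225 0.028 0 0;0.0225 0.028 0 0;0.0225 0.028 0 0;0.0225 0.028 0 0;0.0225 0.028 0 0"}}

```text
time: 2.1
position: [479.8, -340.7, 336.3]
tcp_rot: [[-0.072, 0.997, -0.0], [0.997, 0.072, 0.0], [0.0, -0.0, -1.0]]
contact_force: [0.2, -1.5, 0.8]
grip_width: 41.6
gripper_force: 0.0
```

```bash
python3 -c "
from h import *
import pickle
go()
c=imaging.camera_info('wrist');im=imaging.get_image('wrist');pickle.dump((c,im),open('w1.pkl','wb'))
print(-np.array(c['R']).T@c['t'],c['R'],c['mtx'])
cv2.imwrite('pics/w1.png',im[:,:,::-1])"
```

```text
t 2.1 tcp [ 479.8 -340.7  336.3] phi 1.6428 F [ 0.2 -1.5  0.8] w 41.6 q [-0.6  0.2  1.6 -0.   1.3 -0.7]
[ 473.1 -262.3  483.8] [[ 1.   0.1 -0. ]
 [ 0.1 -1.   0.3]
 [ 0.  -0.3 -1. ]] [[381.4   0.  320.5]
 [  0.  381.4 239.1]
 [  0.    0.    1. ]]
```

View pics/w1.png

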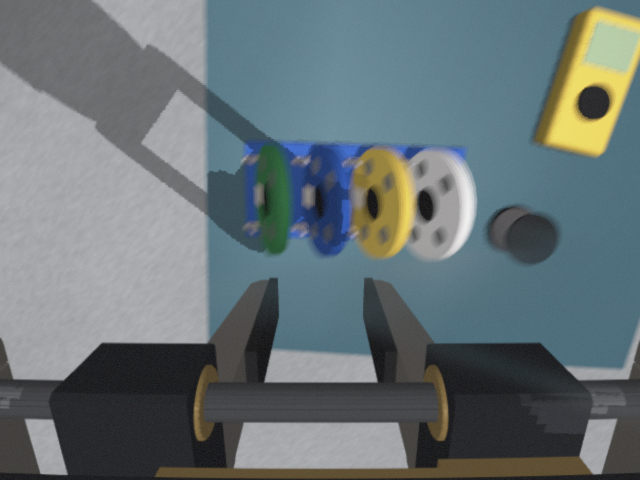

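```bash
python3 -c "
from h import *
import pickle
c,im=pickle.load(open('w1.pkl','rb'))
a=plane('wrist',[(373,204),(426,205)],76,c);a[:,0]+=5.6;print(a)
b=plane('wrist',[(415,205),(476,206)],128,c);b[:,0]-=26;print(b)
for k in ('green','yellow'):
  q=blobs(im,k,300,(200,120,480,280))[0];e=cv2.boundingRect(q);print(k,e)
  b=plane('wrist',[(e[0]+e[2],e[1]+e[3]/2)],128,c);print(b-[26,0,0])
print(plane('wrist',[(244,143),(465,147)],10,c))
"
```

```text
[[ 541.1 -336.4   76. ]
 [ 598.8 -333.2   76. ]]
[[ 541.4 -324.9  128. ]
 [ 599.8 -321.5  128. ]]
green (257, 146, 33, 107)
[[ 423.  -328.4  128. ]]
yellow (355, 151, 51, 100)
[[ 532.4 -321.7  128. ]]
[[ 381.9 -285.2   10. ]
 [ 649.7 -270.    10. ]]
```

Emit:
{"api": "send_rows", "payload": {"plan": "0.04 0.018 0 0;0.04 0.018 0 0;0.04 0.018 0 0;0.04 0.018 0 0;0.04 0.018 0 0;0.04 0.018 0 0;0.04 0.018 0 0;0.04 0.018 0 0;0.04 0.016 0 0;0.028 0.013 0 0", "hand": 0}}

```text
time: 3.15
position: [623.9, 60.0, 336.2]
tcp_rot: [[-0.073, 0.997, -0.001], [0.997, 0.073, 0.0], [0.0, -0.001, -1.0]]
contact_force: [0.0, -0.6, 0.2]
grip_width: 0.2
gripper_force: 0.0
```

```bash
python3 -c "
from h import *
import pickle
go()
c=imaging.camera_info('wrist');im=imaging.get_image('wrist');pickle.dump((c,im),open('w2.pkl','wb'))
cv2.imwrite('pics/w2.png',im[:,:,::-1])
q=blobs(im,'red',50)
for k in q: print(cv2.minAreaRect(k),plane('wrist',cv2.boxPoints(cv2.minAreaRect(k)),162,c))"
```

```text
t 3.1 tcp [623.9  60.  336.2] phi 1.644 F [ 0.  -0.6  0.2] w 0.2 q [0.1 0.3 1.5 0.  1.4 0. ]
((324.4870910644531, 231.48118591308594), (16.13794708251953, 101.0551986694336), 89.27477264404297) [[582.4  56.  162. ]
 [669.8  63.7 162. ]
 [671.7  49.2 162. ]
 [583.2  41.4 162. ]]
```

View pics/w2.png

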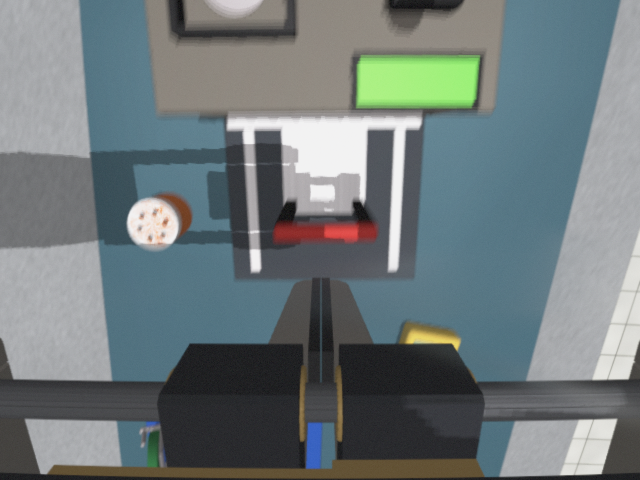

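```bash
python3 -c "
from h import *
import pickle
c,im=pickle.load(open('w2.pkl','rb'))
e=plane('wrist',[(157,112.5),(493,110)],172,c);print(e,e.mean(0),np.linalg.norm(e[0]-e[1]),np.arctan2(*(e[1]-e[0])[[1,0]]))
print('cart',plane('wrist',[(155,223)],56,c))
print('wall',plane('wrist',[(176,37),(295,35)],192,c))
go((625,87,336),(625,87,162))"
```

```text
[[488.3 141.7 172. ]
 [750.4 163.2 172. ]] [619.3 152.5 172. ] 262.99797086929664 0.08162165421765487
cart [[433.1  20.   56. ]]
wall [[511.6 193.2 192. ]
 [594.6 200.1 192. ]]
t 3.2 tcp [625.1  63.2 335.9] phi 1.6452 F [-0.1  2.3 -0.7] w 0.4 q [0.1 0.3 1.5 0.  1.4 0. ]
[625.  87. 336.] -> tool shift mm [23.7  1.7  0. ]
[625.  87. 162.] -> tool shift mm [ -0.4  -0.  174. ]
```

Emit:
{"api": "send_rows", "payload": {"plan": "0.025 0.002 0 0;0 0 0.02 0;0 0 0.025 0;0 0 0.025 0;0 0 0.025 0;0 0 0.025 0;0 0 0.025 0;0 0 0.025 0;0 0 0.011 0;0 0 0 0"}}

```text
time: 4.2
position: [622.7, 82.1, 153.9]
tcp_rot: [[-0.072, 0.997, -0.003], [0.997, 0.072, -0.0], [-0.0, -0.003, -1.0]]
contact_force: [0.1, 0.1, 0.0]
grip_width: 0.3
gripper_force: 0.0
```

Emit:
{"api": "send_rows", "payload": {"plan": "-0.02 0 0 0;-0.02 0 0 0;-0.02 0 0 0;-0.02 0 0 0;-0.02 0 0 0;-0.02 0 0 0;-0.02 0 0 0;-0.02 0 0 0;0 0 0 0;0 0 0 0"}}

```text
time: 5.2
position: [635.8, -77.1, 156.6]
tcp_rot: [[-0.071, 0.997, 0.001], [0.997, 0.071, -0.0], [-0.0, 0.001, -1.0]]
contact_force: [-0.2, 0.0, 0.1]
grip_width: 0.3
gripper_force: 0.0
```

Emit:
{"api": "send_rows", "payload": {"plan": "-0.008 0 0 0;-0.008 0 0 0;-0.004 0 0 0;-0.003 0 0 0;-0.003 0 0 0;-0.002 0 0 0;-0.002 0 0 0;-0.002 0 0 0;0 0 0 0;0 0 0 0"}}

```text
time: 6.2
position: [637.3, -100.9, 155.8]
tcp_rot: [[-0.071, 0.997, -0.002], [0.997, 0.071, 0.012], [0.012, -0.001, -1.0]]
contact_force: [-0.9, 39.6, 8.2]
grip_width: 0.1
gripper_force: 19.5
```

Emit:
{"api": "send_rows", "payload": {"plan": "0.012 0 0 0;0 0 -0.02 0;0 0 -0.03 0;0.01 0 -0.03 0;0.03 0 -0.03 0;0.03 0 -0.03 0;0.03 0 -0.03 0;0.03 0 0 0;0 0 0 0;0 0 0 0", "hand": 0.4}}

```text
time: 7.2
position: [627.2, 32.7, 325.2]
tcp_rot: [[-0.073, 0.997, -0.0], [0.997, 0.073, -0.001], [-0.001, -0.001, -1.0]]
contact_force: [-0.7, 0.6, 0.4]
grip_width: 36.7
gripper_force: 0.0
```

```bash
python3 -c "
from h import *
import pickle
go()
c=imaging.camera_info('wrist');im=imaging.get_image('wrist');pickle.dump((c,im),open('w3.pkl','wb'))
cv2.imwrite('pics/w3.png',cv2.resize(im[60:330,180:480,::-1],None,fx=2.2,fy=2.2,interpolation=cv2.INTER_CUBIC))
q=blobs(im,'red',50)
for k in q: print(cv2.minAreaRect(k),plane('wrist',cv2.boxPoints(cv2.minAreaRect(k)),162,c))"
```

```text
t 7.2 tcp [627.2  32.7 325.2] phi 1.6441 F [-0.7  0.6  0.4] w 36.7 q [ 0.1  0.3  1.5 -0.   1.3 -0. ]
((323.0, 374.5), (15.0, 94.0), 90.0) [[ 594.4 -107.4  162. ]
 [ 683.  -100.8  162. ]
 [ 684.8 -117.4  162. ]
 [ 595.1 -124.1  162. ]]
```

View pics/w3.png

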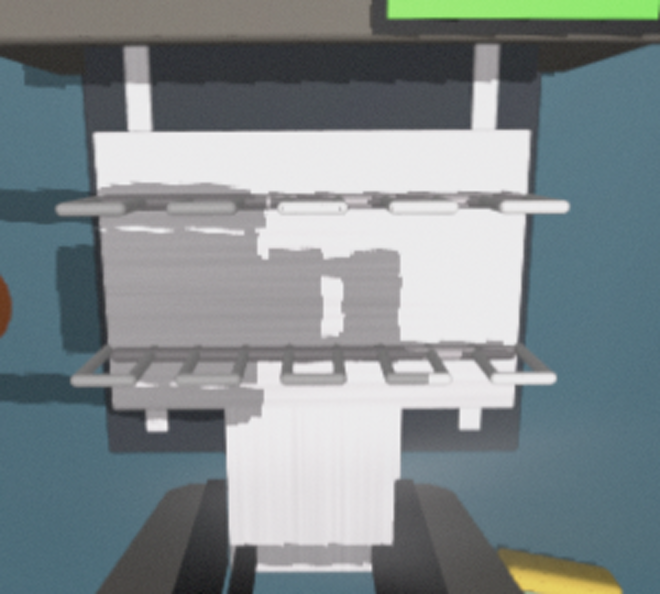

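```bash
python3 -c "
from h import *
import pickle
c,im=pickle.load(open('w3.pkl','rb'))
f=lambda x,y:((x+.5)/2.2-.5+180,(y+.5)/2.2-.5+60)
A=plane('wrist',[f(x,207) for x in(147.5,257.5,368,478.5)],88,c);B=plane('wrist',[f(x,378) for x in(158,263,364,468)],88,c)
print(A,B,(A+B)/2)
d=A-B;print(np.arctan2(-d[:,0],d[:,1]),np.linalg.norm(d,axis=1))
go((483,-338,325),(483+16,-338,325))"
```

```text
[[549.3  81.8  88. ]
 [598.7  85.4  88. ]
 [648.1  89.1  88. ]
 [697.7  92.9  88. ]] [[556.1   2.5  88. ]
 [605.8   6.2  88. ]
 [653.7   9.8  88. ]
 [703.   13.5  88. ]] [[552.7  42.2  88. ]
 [602.3  45.8  88. ]
 [650.9  49.4  88. ]
 [700.3  53.2  88. ]]
[0.1 0.1 0.1 0.1] [79.6 79.5 79.5 79.6]
t 7.2 tcp [627.2  32.1 325. ] phi 1.6432 F [-0.5 -0.3 -0.1] w 36.5 q [ 0.1  0.3  1.5 -0.   1.3 -0. ]
[ 483. -338.  325.] -> tool shift mm [-358.7 -170.6    0.4]
[ 499. -338.  325.] -> tool shift mm [-1.2 16.  -0. ]
```

Emit:
{"api": "send_rows", "payload": {"plan": "-0.043 -0.0045 0 0;-0.043 -0.0045 0 0;-0.043 -0.0045 0 0;-0.043 -0.0045 0 0;-0.043 -0.0045 0 0;-0.043 -0.0045 0 0;-0.043 -0.0045 0 0;-0.043 -0.0045 0 0;-0.02 -0.002 0.04 0;0 0 0.04 0"}}

```text
time: 8.25
position: [614.8, -338.3, 244.7]
tcp_rot: [[-0.067, 0.998, 0.001], [0.998, 0.067, -0.002], [-0.002, 0.001, -1.0]]
contact_force: [0.4, -0.1, -0.0]
grip_width: 36.8
gripper_force: 0.0
```

```bash
python3 -c "
from h import *
go((616,-333,245),(616,-333,132))"
```

```text
t 8.2 tcp [ 614.8 -338.3  244.7] phi 1.6383 F [ 0.4 -0.1 -0. ] w 36.8 q [-0.5  0.5  1.4 -0.   1.2 -0.6]
[ 616. -333.  245.] -> tool shift mm [ 5.2  1.6 -0.3]
[ 616. -333.  132.] -> tool shift mm [  0.3  -0.1 113. ]
```

Emit:
{"api": "send_rows", "payload": {"plan": "0.002 0.001 0.01 0;0 0 0.02 0;0 0 0.02 0;0 0 0.02 0;0 0 0.02 0;0 0 0.015 0;0 0 0.008 0;0 0 0 0;0 0 0 0;0 0 0 0"}}

```text
time: 9.25
position: [617.2, -331.3, 133.8]
tcp_rot: [[-0.072, 0.997, 0.001], [0.997, 0.072, -0.001], [-0.001, 0.001, -1.0]]
contact_force: [0.1, 0.3, 0.0]
grip_width: 36.7
gripper_force: 0.0
```

Emit:
{"api": "send_rows", "payload": {"plan": "0 0 0 0;0 0 0 0;0 0 0 0;0 0 0 0;0 0 0 0;0 0 -0.005 0;0 0 -0.01 0;0 0 -0.015 0;0 0 -0.02 0;0 0 -0.02 0", "hand": 0, "force": 15}}

```text
time: 10.25
position: [617.1, -331.1, 204.6]
tcp_rot: [[-0.072, 0.997, 0.001], [0.997, 0.072, -0.0], [-0.001, 0.001, -1.0]]
contact_force: [-0.6, 0.3, -0.7]
grip_width: 12.9
gripper_force: 14.1
```

Emit:
{"api": "send_rows", "payload": {"plan": "0 0 -0.03 0;0.01 0 -0.04 0;0.03 0.01 -0.04 0;0.045 0.015 0 0;0.045 0.015 0 0;0.045 0.015 0 0;0.045 0.015 0 0;0.045 0.015 0 0;0.045 0.013 0 0;0.045 0.013 0 0", "force": 30}}

```text
time: 11.25
position: [702.5, 32.8, 313.9]
tcp_rot: [[-0.072, 0.997, 0.003], [0.997, 0.072, 0.001], [0.0, 0.003, -1.0]]
contact_force: [0.6, 0.1, -0.8]
grip_width: 11.5
gripper_force: 30.0
```

```bash
python3 -c "
from h import *
import pickle
go((700.5,53,315),(700.5,53,225))
c=imaging.camera_info('wrist');im=imaging.get_image('wrist');pickle.dump((c,im),open('w4.pkl','wb'))
cv2.imwrite('pics/w4.png',im[:,:,::-1])"
```

```text
t 11.2 tcp [702.5  32.8 313.9] phi 1.643 F [ 0.6  0.1 -0.8] w 11.5 q [ 0.   0.4  1.4  0.   1.4 -0. ]
[700.5  53.  315. ] -> tool shift mm [20.3 -0.5 -1.1]
[700.5  53.  225. ] -> tool shift mm [-0.  -0.3 90. ]
```

View pics/w4.png

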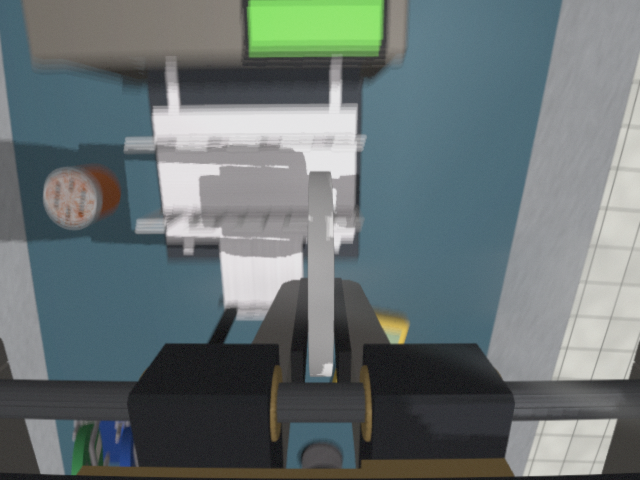

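```bash
python3 -c "
from h import *
import pickle
c,im=pickle.load(open('w4.pkl','rb'))
o,d=rays('wrist',[(320,172),(320,375)],c);d/=np.linalg.norm(d,axis=1)[:,None]
b=d.sum(0);b/=np.linalg.norm(b);h=np.arccos(d[0]@d[1])/2
print(o,o+b*60/np.sin(h),h)
go()"
```

```text
[695.2 111.1 461.4] [701.8  27.4 242.6] 0.2589704194451177
t 11.3 tcp [703.5  39.9 313.6] phi 1.6461 F [-0.8  4.6 -1. ] w 11.5 q [ 0.1  0.4  1.4  0.   1.4 -0. ]
```

Emit:
{"api": "send_rows", "payload": {"plan": "0.01 0 0 0;0.01 0 0.01 0;0 0 0.02 0;0 0 0.02 0;0 0 0.02 0;0 0 0.01 0;0 0 0.005 0;0 0 0 0;0 0 0 0;0 0 0 0"}}

```text
time: 12.3
position: [700.7, 50.3, 227.9]
tcp_rot: [[-0.072, 0.997, 0.002], [0.997, 0.072, 0.0], [0.0, 0.002, -1.0]]
contact_force: [0.1, 0.8, -1.5]
grip_width: 11.5
gripper_force: 30.0
```

```bash
python3 -c "
from h import *
go((700.5,57,225),(700.5,57,148))"
```

```text
t 12.3 tcp [700.7  50.3 227.9] phi 1.6427 F [ 0.1  0.8 -1.5] w 11.5 q [ 0.1  0.5  1.5  0.   1.2 -0. ]
[700.5  57.  225. ] -> tool shift mm [6.7 0.2 2.9]
[700.5  57.  148. ] -> tool shift mm [-0.  -0.1 77. ]
```

Descend into place 4, stopping 6 mm short and reading the force.

Emit:
{"api": "send_rows", "payload": {"plan": "0.007 0 0.003 0;0 0 0.01 0;0 0 0.01 0;0 0 0.01 0;0 0 0.01 0;0 0 0.01 0;0 0 0.01 0;0 0 0.01 0;0 0 0 0;0 0 0 0"}}

```text
time: 13.3
position: [699.4, 57.3, 153.2]
tcp_rot: [[-0.072, 0.997, -0.001], [0.997, 0.072, -0.0], [0.0, -0.001, -1.0]]
contact_force: [-0.1, -0.1, -1.0]
grip_width: 11.5
gripper_force: 30.0
```

Emit:
{"api": "send_rows", "payload": {"plan": "0 0 0.002 0;0 0 0.002 0;0 0 0.001 0;0 0 0 0;0 0 0 0;0 0 0 0;0 0 0 0;0 0 0 0;0 0 0 0;0 0 0 0"}}

```text
time: 14.3
position: [700.8, 57.3, 151.9]
tcp_rot: [[-0.072, 0.997, 0.003], [0.997, 0.072, 0.0], [-0.0, 0.003, -1.0]]
contact_force: [-2.4, 0.0, 18.2]
grip_width: 11.5
gripper_force: 30.2
```

Emit:
{"api": "send_rows", "payload": {"plan": "0 0 0 0;0 0 0 0;0 0 0 0;0 0 0 0;0 0 0 0;0 0 -0.01 0;0 0 -0.02 0;0 0 -0.03 0;0 0 -0.04 0;0 0 -0.04 0", "hand": 0.4}}

```text
time: 15.3
position: [699.4, 57.4, 290.6]
tcp_rot: [[-0.072, 0.997, -0.0], [0.997, 0.072, -0.0], [0.0, -0.0, -1.0]]
contact_force: [0.4, -0.3, -1.0]
grip_width: 36.5
gripper_force: 0.0
```

Emit:
{"api": "send_rows", "payload": {"plan": "0 0 -0.03 0;-0.045 -0.018 0 0;-0.045 -0.018 0 0;-0.045 -0.018 0 0;-0.045 -0.018 0 0;-0.045 -0.018 0 0;-0.045 -0.018 0 0;-0.045 -0.018 0 0;-0.045 -0.018 0 0;0 0 0 0"}}

```text
time: 16.3
position: [579.9, -317.2, 319.5]
tcp_rot: [[-0.067, 0.998, -0.0], [0.998, 0.067, -0.002], [-0.002, -0.0, -1.0]]
contact_force: [1.0, 0.2, 0.1]
grip_width: 36.7
gripper_force: 0.0
```

```bash
python3 -c "
from h import *
go((558,-334,320),(558,-334,132))
s=imaging.get_image('scene')[:,:,::-1];d=imaging.get_image('side')[:,:,::-1]
r=lambda x:cv2.resize(x,None,fx=2.2,fy=2.2,interpolation=cv2.INTER_CUBIC)
cv2.imwrite('pics/c1.png',np.hstack([r(s[200:340,260:430]),r(d[200:340,215:385])]))"
```

```text
t 16.3 tcp [ 579.9 -317.2  319.5] phi 1.6381 F [1.  0.2 0.1] w 36.7 q [-0.5  0.3  1.5 -0.   1.3 -0.6]
[ 558. -334.  320.] -> tool shift mm [-15.3 -23.   -0.4]
[ 558. -334.  132.] -> tool shift mm [  0.4   0.  188. ]
```

View pics/c1.png

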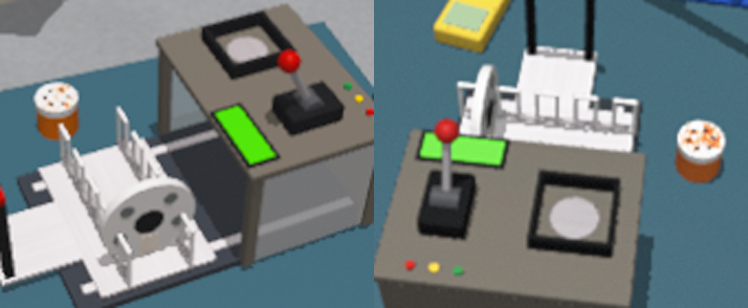

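Emit:
{"api": "send_rows", "payload": {"plan": "-0.02 -0.023 0.01 0;0 0 0.03 0;0 0 0.03 0;0 0 0.03 0;0 0 0.025 0;0 0 0.01 0;0 0 0 0;0 0 0 0;0 0 0 0;0 0 0 0"}}

```text
time: 17.4
position: [561.2, -333.9, 185.2]
tcp_rot: [[-0.072, 0.997, 0.002], [0.997, 0.072, -0.001], [-0.001, 0.002, -1.0]]
contact_force: [1.3, 0.1, 0.7]
grip_width: 36.7
gripper_force: 0.0
```

```bash
python3 -c "
from h import *
go((558,-338,132))"
```

```text
t 17.4 tcp [ 561.2 -333.9  185.2] phi 1.6429 F [1.3 0.1 0.7] w 36.7 q [-0.5  0.4  1.6  0.   1.1 -0.6]
[ 558. -338.  132.] -> tool shift mm [-3.8 -3.5 53.2]
```

Emit:
{"api": "send_rows", "payload": {"plan": "-0.004 -0.003 0.01 0;0 0 0.015 0;0 0 0.015 0;0 0 0.012 0;0 0 0 0;0 0 0 0;0 0 0 0;0 0 0 0;0 0 0 0;0 0 0 0"}}

```text
time: 18.4
position: [557.9, -338.0, 132.3]
tcp_rot: [[-0.072, 0.997, 0.001], [0.997, 0.072, -0.0], [-0.0, 0.001, -1.0]]
contact_force: [-0.2, -0.0, -0.2]
grip_width: 36.7
gripper_force: 0.0
```

Emit:
{"api": "send_rows", "payload": {"plan": "0 0 0 0;0 0 0 0;0 0 0 0;0 0 0 0;0 0 0 0;0 0 -0.005 0;0 0 -0.01 0;0 0 -0.015 0;0 0 -0.02 0;0 0 -0.02 0", "hand": 0, "force": 15}}

```text
time: 19.4
position: [558.3, -338.0, 203.9]
tcp_rot: [[-0.072, 0.997, 0.001], [0.997, 0.072, -0.001], [-0.001, 0.001, -1.0]]
contact_force: [-1.0, 0.4, -2.0]
grip_width: 12.3
gripper_force: 14.4
```

Emit:
{"api": "send_rows", "payload": {"plan": "0 0 -0.03 0;0.01 0 -0.04 0;0.03 0.01 -0.04 0;0.045 0.016 0 0;0.045 0.016 0 0;0.045 0.016 0 0;0.045 0.016 0 0;0.045 0.016 0 0;0.045 0.016 0 0;0.045 0.015 0 0", "force": 30}}

```text
time: 20.4
position: [653.9, 26.7, 313.3]
tcp_rot: [[-0.072, 0.997, 0.004], [0.997, 0.072, 0.001], [0.0, 0.004, -1.0]]
contact_force: [-0.1, -0.0, -0.4]
grip_width: 11.8
gripper_force: 30.0
```

Emit:
{"api": "send_rows", "payload": {"plan": "0.014 0 0 0;0.014 0 0.01 0;0 0 0.02 0;0 0 0.02 0;0 0 0.02 0;0 0 0.015 0;0 0 0.005 0;0 0 0 0;0 0 0 0;0 0 0 0"}}

```text
time: 21.4
position: [651.4, 52.2, 222.2]
tcp_rot: [[-0.072, 0.997, 0.002], [0.997, 0.072, 0.0], [-0.0, 0.002, -1.0]]
contact_force: [-0.7, 0.5, -0.5]
grip_width: 11.6
gripper_force: 30.0
```

```bash
python3 -c "
from h import *
go((651,53,225),(651,53,153))"
```

```text
t 21.4 tcp [651.4  52.2 222.2] phi 1.6427 F [-0.7  0.5 -0.5] w 11.6 q [ 0.1  0.4  1.6 -0.   1.1  0. ]
[651.  53. 225.] -> tool shift mm [ 0.8 -0.3 -2.8]
[651.  53. 153.] -> tool shift mm [ 0.  -0.1 72. ]
```

Emit:
{"api": "send_rows", "payload": {"plan": "0 -0.0005 0.01 0;0 0 0.01 0;0 0 0.01 0;0 0 0.01 0;0 0 0.01 0;0 0 0.01 0;0 0 0.007 0;0 0 0.003 0;0 0 0.001 0;0 0 0 0"}}

```text
time: 22.4
position: [650.8, 52.1, 150.6]
tcp_rot: [[-0.072, 0.997, 0.001], [0.997, 0.072, -0.0], [-0.0, 0.001, -1.0]]
contact_force: [-0.2, -0.9, 3.6]
grip_width: 11.9
gripper_force: 30.0
```

Emit:
{"api": "send_rows", "payload": {"plan": "0 0 0.001 0;0 0 0 0;0 0 0 0;0 0 0 0;0 0 0 0;0 0 -0.01 0;0 0 -0.02 0;0 0 -0.03 0;0 0 -0.04 0;0 0 -0.04 0", "hand": 0.4}}

```text
time: 23.4
position: [649.9, 52.2, 291.0]
tcp_rot: [[-0.072, 0.997, -0.0], [0.997, 0.072, -0.0], [0.0, -0.0, -1.0]]
contact_force: [0.7, 0.4, 0.3]
grip_width: 37.1
gripper_force: 0.0
```

Emit:
{"api": "send_rows", "payload": {"plan": "0 0 -0.03 0;-0.042 -0.02 0 0;-0.042 -0.02 0 0;-0.042 -0.02 0 0;-0.042 -0.02 0 0;-0.042 -0.02 0 0;-0.042 -0.02 0 0;-0.042 -0.02 0 0;-0.042 -0.02 0 0;-0.042 -0.019 0 0"}}

```text
time: 24.4
position: [497.9, -339.3, 320.1]
tcp_rot: [[-0.072, 0.997, 0.001], [0.997, 0.072, -0.001], [-0.001, 0.001, -1.0]]
contact_force: [0.8, 0.3, -0.9]
grip_width: 36.9
gripper_force: 0.0
```

Emit:
{"api": "send_rows", "payload": {"plan": "0 0 0.02 0;0 0 0.03 0;0 0 0.03 0;0 0 0.03 0;0 0 0.02 0;0 0 0.005 0;0 0 0 0;0 0 0 0;0 0 0 0;0 0 0 0"}}

```text
time: 25.4
position: [499.4, -338.0, 185.2]
tcp_rot: [[-0.072, 0.997, 0.001], [0.997, 0.072, -0.001], [-0.001, 0.001, -1.0]]
contact_force: [-0.1, -0.3, -0.4]
grip_width: 36.7
gripper_force: 0.0
```

```bash
python3 -c "
from h import *
go((499.5,-341,132))
s=imaging.get_image('scene')[:,:,::-1];d=imaging.get_image('side')[:,:,::-1]
r=lambda x:cv2.resize(x,None,fx=2.2,fy=2.2,interpolation=cv2.INTER_CUBIC)
cv2.imwrite('pics/c2.png',np.hstack([r(s[200:340,260:430]),r(d[200:340,215:385])]))"
```

```text
t 25.4 tcp [ 499.4 -338.   185.2] phi 1.6428 F [-0.1 -0.3 -0.4] w 36.7 q [-0.6  0.4  1.7  0.   1.  -0.7]
[ 499.5 -341.   132. ] -> tool shift mm [-3.  -0.2 53.2]
```

View pics/c2.png

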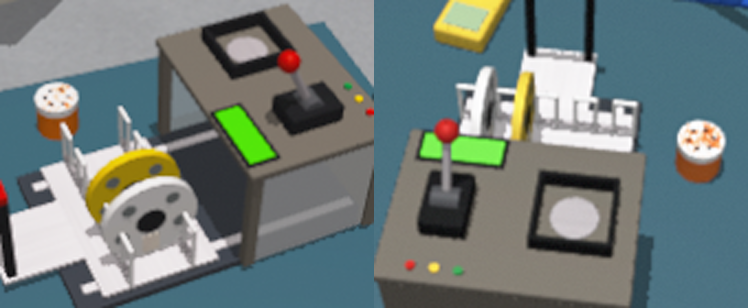

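Emit:
{"api": "send_rows", "payload": {"plan": "-0.003 0 0.01 0;0 0 0.015 0;0 0 0.015 0;0 0 0.013 0;0 0 0 0;0 0 0 0;0 0 0 0;0 0 0 0;0 0 0 0;0 0 0 0"}}

```text
time: 26.5
position: [499.3, -340.8, 131.5]
tcp_rot: [[-0.072, 0.997, 0.001], [0.997, 0.072, -0.0], [-0.0, 0.001, -1.0]]
contact_force: [0.5, 0.5, 0.5]
grip_width: 36.6
gripper_force: 0.0
```

Emit:
{"api": "send_rows", "payload": {"plan": "0 0 0 0;0 0 0 0;0 0 0 0;0 0 0 0;0 0 0 0;0 0 -0.005 0;0 0 -0.01 0;0 0 -0.015 0;0 0 -0.02 0;0 0 -0.02 0", "hand": 0, "force": 15}}

```text
time: 27.5
position: [499.6, -340.8, 203.1]
tcp_rot: [[-0.072, 0.997, 0.001], [0.997, 0.072, -0.001], [-0.001, 0.001, -1.0]]
contact_force: [-0.6, -1.3, -0.8]
grip_width: 12.4
gripper_force: 14.4
```

The picture shows white and yellow upright in places 4 and 3. Next, blue goes to place 2.

Emit:
{"api": "send_rows", "payload": {"plan": "0 0 -0.03 0;0.01 0 -0.04 0;0.03 0.01 -0.04 0;0.045 0.017 0 0;0.045 0.017 0 0;0.045 0.017 0 0;0.045 0.017 0 0;0.045 0.017 0 0;0.045 0.017 0 0;0.045 0.017 0 0", "force": 30}}

```text
time: 28.5
position: [603.2, 24.6, 312.4]
tcp_rot: [[-0.072, 0.997, 0.004], [0.997, 0.072, 0.001], [0.001, 0.004, -1.0]]
contact_force: [0.5, -0.6, -0.9]
grip_width: 11.6
gripper_force: 30.0
```

Emit:
{"api": "send_rows", "payload": {"plan": "0.014 0.001 0 0;0.013 0 0.01 0;0 0 0.02 0;0 0 0.02 0;0 0 0.02 0;0 0 0.015 0;0 0 0.005 0;0 0 0 0;0 0 0 0;0 0 0 0"}}

```text
time: 29.5
position: [601.8, 49.1, 221.3]
tcp_rot: [[-0.072, 0.997, 0.002], [0.997, 0.072, 0.0], [0.0, 0.002, -1.0]]
contact_force: [-0.5, 0.7, -1.4]
grip_width: 11.5
gripper_force: 30.0
```

```bash
python3 -c "
from h import *
go((601.4,49.5,151))"
```

```text
t 29.5 tcp [601.8  49.1 221.3] phi 1.6427 F [-0.5  0.7 -1.4] w 11.5 q [0.1 0.3 1.7 0.  1.1 0. ]
[601.4  49.5 151. ] -> tool shift mm [ 0.4 -0.4 70.3]
```

Emit:
{"api": "send_rows", "payload": {"plan": "0 -0.0005 0.01 0;0 0 0.01 0;0 0 0.01 0;0 0 0.01 0;0 0 0.01 0;0 0 0.01 0;0 0 0.007 0;0 0 0.003 0;0 0 0.001 0;0 0 0 0"}}

```text
time: 30.5
position: [601.0, 48.9, 149.7]
tcp_rot: [[-0.072, 0.997, 0.001], [0.997, 0.072, -0.0], [-0.0, 0.001, -1.0]]
contact_force: [-0.8, -0.3, 2.3]
grip_width: 11.9
gripper_force: 30.0
```

Emit:
{"api": "send_rows", "payload": {"plan": "0 0 0.001 0;0 0 0 0;0 0 0 0;0 0 0 0;0 0 0 0;0 0 -0.01 0;0 0 -0.02 0;0 0 -0.03 0;0 0 -0.04 0;0 0 -0.04 0", "hand": 0.4}}

```text
time: 31.5
position: [600.3, 49.0, 290.2]
tcp_rot: [[-0.072, 0.997, -0.0], [0.997, 0.072, -0.0], [0.0, -0.0, -1.0]]
contact_force: [1.0, -0.3, 0.0]
grip_width: 36.9
gripper_force: 0.0
```

Emit:
{"api": "send_rows", "payload": {"plan": "0 0 -0.03 0;-0.042 -0.021 0 0;-0.042 -0.021 0 0;-0.042 -0.021 0 0;-0.042 -0.021 0 0;-0.042 -0.021 0 0;-0.042 -0.021 0 0;-0.042 -0.021 0 0;-0.042 -0.021 0 0;-0.042 -0.019 0 0"}}

```text
time: 32.5
position: [440.2, -343.1, 319.3]
tcp_rot: [[-0.072, 0.997, 0.001], [0.997, 0.072, -0.001], [-0.001, 0.001, -1.0]]
contact_force: [0.3, 0.5, -0.1]
grip_width: 36.6
gripper_force: 0.0
```

Emit:
{"api": "send_rows", "payload": {"plan": "0 0 0.02 0;0 0 0.03 0;0 0 0.03 0;0 0 0.03 0;0 0 0.02 0;0 0 0.005 0;0 0 0 0;0 0 0 0;0 0 0 0;0 0 0 0"}}

```text
time: 33.5
position: [441.8, -341.8, 184.4]
tcp_rot: [[-0.072, 0.997, 0.001], [0.997, 0.072, -0.001], [-0.001, 0.001, -1.0]]
contact_force: [0.5, -0.0, -0.0]
grip_width: 36.9
gripper_force: 0.0
```

```bash
python3 -c "
from h import *
go((441.5,-344,132))"
```

```text
t 33.5 tcp [ 441.8 -341.8  184.4] phi 1.6429 F [ 0.5 -0.  -0. ] w 36.9 q [-0.7  0.3  1.8 -0.   1.  -0.7]
[ 441.5 -344.   132. ] -> tool shift mm [-2.1 -0.5 52.4]
```

Emit:
{"api": "send_rows", "payload": {"plan": "-0.002 0 0.01 0;0 0 0.015 0;0 0 0.015 0;0 0 0.012 0;0 0 0 0;0 0 0 0;0 0 0 0;0 0 0 0;0 0 0 0;0 0 0 0"}}

```text
time: 34.5
position: [441.6, -343.5, 131.6]
tcp_rot: [[-0.072, 0.997, 0.0], [0.997, 0.072, -0.0], [-0.0, 0.0, -1.0]]
contact_force: [0.0, -0.8, -0.4]
grip_width: 36.7
gripper_force: 0.0
```

Emit:
{"api": "send_rows", "payload": {"plan": "0 0 0 0;0 0 0 0;0 0 0 0;0 0 0 0;0 0 0 0;0 0 -0.005 0;0 0 -0.01 0;0 0 -0.015 0;0 0 -0.02 0;0 0 -0.02 0", "hand": 0, "force": 15}}

```text
time: 35.5
position: [441.8, -343.5, 202.7]
tcp_rot: [[-0.072, 0.997, 0.001], [0.997, 0.072, -0.0], [-0.0, 0.001, -1.0]]
contact_force: [-0.9, -0.1, -0.5]
grip_width: 12.7
gripper_force: 14.3
```

Emit:
{"api": "send_rows", "payload": {"plan": "0 0 -0.03 0;0.01 0 -0.04 0;0.03 0.01 -0.04 0;0.045 0.018 0 0;0.045 0.018 0 0;0.045 0.018 0 0;0.045 0.018 0 0;0.045 0.018 0 0;0.045 0.018 0 0;0.045 0.018 0 0", "force": 30}}

```text
time: 36.5
position: [552.4, 22.4, 312.0]
tcp_rot: [[-0.072, 0.997, 0.003], [0.997, 0.072, 0.001], [0.001, 0.003, -1.0]]
contact_force: [0.3, -0.7, -1.2]
grip_width: 11.8
gripper_force: 30.0
```

Emit:
{"api": "send_rows", "payload": {"plan": "0.014 0.002 0 0;0.012 0 0.01 0;0 0 0.02 0;0 0 0.02 0;0 0 0.02 0;0 0 0.015 0;0 0 0.005 0;0 0 0 0;0 0 0 0;0 0 0 0"}}

```text
time: 37.5
position: [552.1, 45.8, 221.4]
tcp_rot: [[-0.072, 0.997, 0.002], [0.997, 0.072, 0.0], [0.0, 0.002, -1.0]]
contact_force: [0.5, -0.2, 0.1]
grip_width: 11.7
gripper_force: 30.0
```

```bash
python3 -c "
from h import *
go((552,45.7,150))"
```

```text
t 37.5 tcp [552.1  45.8 221.4] phi 1.6426 F [ 0.5 -0.2  0.1] w 11.7 q [ 0.1  0.3  1.8 -0.   1.1  0. ]
[552.   45.7 150. ] -> tool shift mm [-0.1 -0.2 71.4]
```

Emit:
{"api": "send_rows", "payload": {"plan": "0 0 0.01 0;0 0 0.01 0;0 0 0.01 0;0 0 0.01 0;0 0 0.01 0;0 0 0.01 0;0 0 0.007 0;0 0 0.003 0;0 0 0.001 0;0 0 0 0"}}

```text
time: 38.5
position: [552.0, 45.8, 150.0]
tcp_rot: [[-0.072, 0.997, 0.001], [0.997, 0.072, -0.0], [-0.0, 0.001, -1.0]]
contact_force: [-1.0, -0.9, 3.7]
grip_width: 11.7
gripper_force: 30.0
```

Emit:
{"api": "send_rows", "payload": {"plan": "0 0 0.001 0;0 0 0 0;0 0 0 0;0 0 0 0;0 0 0 0;0 0 -0.01 0;0 0 -0.02 0;0 0 -0.03 0;0 0 -0.04 0;0 0 -0.04 0", "hand": 0.4}}

```text
time: 39.5
position: [551.2, 45.9, 290.5]
tcp_rot: [[-0.072, 0.997, -0.0], [0.997, 0.072, -0.0], [0.0, -0.0, -1.0]]
contact_force: [0.8, -0.2, -0.4]
grip_width: 36.5
gripper_force: 0.0
```

Emit:
{"api": "send_rows", "payload": {"plan": "-0.03 0.01 0 0;-0.03 0.01 0 0;-0.03 0.012 0 0;-0.03 0.011 0 0;-0.03 0.011 0 0;-0.03 0.011 0 0;-0.03 0.011 0 0;0 0 0 0;0 0 0 0;0 0 0 0", "hand": 0}}

```text
time: 40.5
position: [642.0, -157.2, 288.8]
tcp_rot: [[-0.072, 0.997, -0.0], [0.997, 0.072, 0.0], [0.0, -0.0, -1.0]]
contact_force: [-0.3, -0.4, 0.2]
grip_width: 0.1
gripper_force: 0.0
```

```bash
python3 -c "
from h import *
go((643,-162,155))
s=imaging.get_image('scene');d=imaging.get_image('side')
r=lambda x:cv2.resize(x[:,:,::-1],None,fx=2.2,fy=2.2,interpolation=cv2.INTER_CUBIC)
cv2.imwrite('pics/c3.png',np.hstack([r(s[200:340,260:430]),r(d[200:340,215:385])]))
im=imaging.get_image('wrist');c=imaging.camera_info('wrist');q=blobs(im,'red',50)
for k in q: print(cv2.minAreaRect(k),plane('wrist',cv2.boxPoints(cv2.minAreaRect(k)),162,c))"
```

```text
t 40.5 tcp [ 642.  -157.2  288.8] phi 1.6431 F [-0.3 -0.4  0.2] w 0.1 q [-0.2  0.4  1.5  0.   1.3 -0.3]
[ 643. -162.  155.] -> tool shift mm [ -4.9   0.6 133.8]
((322.5, 176.5), (19.0, 125.0), 90.0) [[ 594.4 -107.8  162. ]
 [ 683.1 -101.3  162. ]
 [ 684.7 -114.7  162. ]
 [ 594.8 -121.4  162. ]]
```

View pics/c3.png

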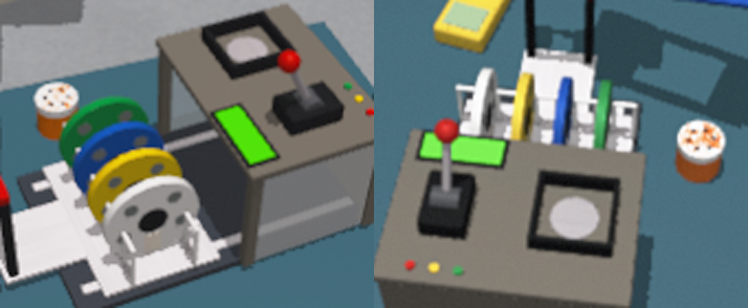

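Emit:
{"api": "send_rows", "payload": {"plan": "0 0 0.03 0;0 0 0.03 0;0 0 0.03 0;0 0 0.03 0;0 0 0.014 0;0.01 0 0 0;0.01 0 0 0;0.008 0 0 0;0.008 0 0 0;0.01 0 0 0"}}

```text
time: 41.65
position: [640.0, -111.9, 156.0]
tcp_rot: [[-0.072, 0.997, 0.003], [0.997, 0.072, -0.001], [-0.001, 0.003, -1.0]]
contact_force: [0.3, -1.7, 2.1]
grip_width: 0.5
gripper_force: 1.4
```

Emit:
{"api": "send_rows", "payload": {"plan": "0.012 0 0 0;0.015 0 0 0;0.015 0 0 0;0.015 0 0 0;0.015 0 0 0;0.015 0 0 0;0.015 0 0 0;0.015 0 0 0;0.015 0 0 0;0.012 0 0 0"}}

```text
time: 42.65
position: [628.2, 32.9, 154.2]
tcp_rot: [[-0.072, 0.997, -0.001], [0.997, 0.072, 0.0], [0.0, -0.001, -1.0]]
contact_force: [-0.8, -2.6, 2.1]
grip_width: 0.9
gripper_force: 1.4
```

Emit:
{"api": "send_rows", "payload": {"plan": "0.01 0 0 0;0.007 0 0 0;0.005 0 0 0;0.003 0 0 0;0.003 0 0 0;0.002 0 0 0;0 0 0 0;0 0 0 0;0 0 0 0;0 0 0 0"}}

```text
time: 43.65
position: [626.9, 61.4, 154.6]
tcp_rot: [[-0.072, 0.997, 0.001], [0.997, 0.072, 0.0], [0.0, 0.001, -1.0]]
contact_force: [0.3, -0.1, 1.2]
grip_width: 0.7
gripper_force: 0.0
```

Emit:
{"api": "send_rows", "payload": {"plan": "0.002 0 0 0;0.002 0 0 0;0.002 0 0 0;0.002 0 0 0;0.001 0 0 0;0 0 0 0;0 0 0 0;0 0 0 0;0 0 0 0;0 0 0 0"}}

```text
time: 44.65
position: [626.5, 65.8, 154.7]
tcp_rot: [[-0.073, 0.997, 0.001], [0.997, 0.073, -0.007], [-0.007, 0.0, -1.0]]
contact_force: [1.8, -24.5, 2.2]
grip_width: 0.5
gripper_force: 12.1
```

Emit:
{"api": "send_rows", "payload": {"plan": "-0.02 0 0 0;-0.01 0 -0.02 0;0 0 -0.03 0;0 0 -0.03 0;0 -0.03 -0.03 0;0 -0.04 -0.03 0;0 -0.045 -0.02 0;0 -0.045 0 0;0 -0.03 0 0;0 0 0 0", "hand": 1}}

```text
time: 45.65
position: [435.4, 26.9, 314.8]
tcp_rot: [[-0.072, 0.997, -0.0], [0.997, 0.072, 0.0], [0.0, -0.0, -1.0]]
contact_force: [-0.1, 0.5, 0.1]
grip_width: 78.6
gripper_force: 0.0
```

```bash
python3 -c "
from h import *
import pickle
im=imaging.get_image('wrist');c=imaging.camera_info('wrist');pickle.dump((c,im),open('w5.pkl','wb'))
for k in blobs(im,'red',50)[:2]: print(cv2.minAreaRect(k)[:2],plane('wrist',[cv2.minAreaRect(k)[0]],162,c))
s=imaging.get_image('scene');d=imaging.get_image('side')
r=lambda x,f=2.2:cv2.resize(x[:,:,::-1],None,fx=f,fy=f,interpolation=cv2.INTER_CUBIC)
a=np.hstack([r(s[190:330,260:430]),r(d[200:340,215:385])]);w=r(im,.45)
a=np.vstack([a,np.zeros((220,a.shape[1],3),np.uint8)]);a[308:308+w.shape[0],:w.shape[1]]=w
cv2.imwrite('pics/c4.png',a);print(a.shape)
go()"
```

```text
((561.0, 177.5), (17.0, 112.0)) [[624.5  83.3 162. ]]
(528, 748, 3)
t 45.8 tcp [439.5  27.  314.9] phi 1.6429 F [ 0.6 -0.2  0.3] w 90.2 q [ 0.1 -0.   1.9  0.   1.2 -0. ]
```

View pics/c4.png

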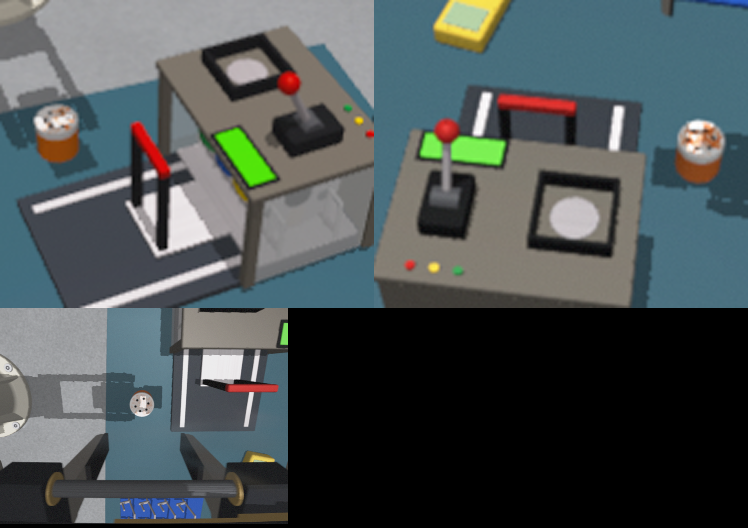

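```bash
python3 -c "
from h import *
import pickle
c,im=pickle.load(open('w5.pkl','rb'))
for u in (440,540,600): print(u,im[60:200:4,u].tolist())
hsv=cv2.cvtColor(im,cv2.COLOR_RGB2HSV);r=hsv[170:260,260:370]
m=((r[...,2]>150)&(r[...,1]<60)).astype(np.uint8)*255;m=cv2.morphologyEx(m,cv2.MORPH_CLOSE,np.ones((9,9)))
k=max(cv2.findContours(m,0,1)[0],key=cv2.contourArea);(x,y),rad=cv2.minEnclosingCircle(k);print(x+260,y+170,rad,cv2.boundingRect(k))
p=plane('wrist',[(x+260,y+170),(x+260+rad,y+170)],56,c);print(p)
print([ (n,plane(n,[q],56)) for n,q in (('scene',(285.8,243.5)),)])
"
```

```text
440 [[154, 148, 140], [154, 148, 141], [155, 149, 141], [152, 146, 139], [155, 149, 143], [157, 150, 143], [156, 151, 142], [111, 105, 101], [46, 49, 52], [50, 52, 56], [48, 52, 56], [50, 53, 57], [76, 81, 86], [74, 80, 87], [74, 78, 85], [74, 78, 86], [75, 78, 85], [75, 80, 85], [75, 79, 85], [77, 79, 85], [75, 80, 85], [74, 80, 84], [74, 77, 84], [73, 78, 85], [72, 77, 84], [51, 53, 57], [50, 51, 57], [46, 49, 54], [72, 75, 82], [77, 81, 86], [73, 76, 83], [74, 78, 86], [75, 79, 84], [74, 79, 84], [74, 77, 85]]
540 [[144, 138, 129], [143, 137, 127], [143, 139, 130], [141, 135, 128], [143, 139, 130], [145, 138, 130], [144, 140, 131], [122, 118, 111], [124, 123, 123], [148, 144, 146], [135, 132, 134], [135, 133, 136], [141, 139, 144], [95, 96, 101], [78, 80, 88], [72, 75, 82], [69, 72, 78], [70, 73, 81], [71, 74, 82], [69, 72, 80], [69, 72, 80], [70, 73, 82], [69, 73, 80], [69, 73, 81], [68, 71, 79], [31, 31, 35], [19, 18, 24], [52, 27, 26], [187, 59, 55], [209, 67, 63], [204, 63, 60], [194, 59, 56], [71, 68, 74], [70, 72, 79], [69, 72, 78]]
600 [[135, 128, 120], [136, 129, 122], [138, 133, 124], [137, 132, 125], [138, 131, 124], [137, 130, 122], [137, 131, 123], [132, 126, 119], [58, 53, 49], [54, 50, 48], [49, 50, 49], [79, 108, 121], [76, 107, 119], [79, 109, 121], [78, 107, 121], [77, 109, 121], [77, 107, 121], [79, 107, 120], [77, 107, 119], [73, 105, 118], [74, 105, 118], [78, 107, 121], [78, 108, 121], [77, 108, 121], [76, 107, 120], [77, 108, 120], [77, 107, 121], [61, 74, 81], [183, 54, 49], [200, 59, 56], [199, 58, 57], [191, 55, 52], [76, 104, 116], [77, 109, 120], [76, 107, 121]]
315.0806465148926 215.0 26.967941284179688 (29, 19, 53, 53)
[[431.9  14.8  56. ]
 [461.2  17.   56. ]]
[('scene', array([[430.6,  18.8,  56. ]]))]
```

```bash
python3 -c "
from h import *
import pickle
c,im=pickle.load(open('w5.pkl','rb'))
for u in(540,600):
  a=plane('wrist',[(u,89.5)],172,c)[0];b=plane('wrist',[(u,179.5)],160,c)[0];print(a,b,(a-b)@[-.078,.997,0])
go((432,16,315),(432,16,62))"
```

```text
[587.3 145.4 172. ] [608.9  80.2 160. ] 66.60066277054706
[631.9 149.4 172. ] [658.4  84.2 160. ] 67.0451856152105
t 45.8 tcp [439.5  27.  314.9] phi 1.6429 F [ 0.6 -0.2  0.3] w 90.2 q [ 0.1 -0.   1.9  0.   1.2 -0. ]
[432.  16. 315.] -> tool shift mm [-10.5  -8.3  -0.1]
[432.  16.  62.] -> tool shift mm [ -0.1  -0.4 253. ]
```

Emit:
{"api": "send_rows", "payload": {"plan": "-0.01 -0.008 0 0;0 0 0.03 0;0 0 0.035 0;0 0 0.035 0;0 0 0.035 0;0 0 0.025 0;0 0 0.02 0;0 0 0 0;0 0 0 0;0 0 0 0"}}

```text
time: 46.8
position: [432.3, 16.0, 135.4]
tcp_rot: [[-0.072, 0.997, 0.001], [0.997, 0.072, 0.0], [-0.0, 0.001, -1.0]]
contact_force: [-0.1, -0.3, 0.2]
grip_width: 92.0
gripper_force: 0.0
```

```bash
python3 -c "
from h import *
go((432,16,52))
for n,z in (('scene',30),('side',30)):
  im=imaging.get_image(n);k=blobs(im,'orange',20,(250,200,330,290) if n=='scene' else (330,230,400,320))
  print(n,[plane(n,[cv2.minAreaRect(b)[0]],25) for b in k[:2]])"
```

```text
t 46.8 tcp [432.3  16.  135.4] phi 1.6427 F [-0.1 -0.3  0.2] w 92.0 q [ 0.   0.2  2.1 -0.   0.8 -0. ]
[432.  16.  52.] -> tool shift mm [-0.  -0.4 83.4]
scene [array([[456.6,  11.8,  25. ]])]
side [array([[421.7,  39.9,  25. ]])]
```

Emit:
{"api": "send_rows", "payload": {"plan": "0 0 0.02 0;0 0 0.02 0;0 0 0.02 0;0 0 0.015 0;0 0 0.008 0;0 0 0 0;0 0 0 0;0 0 0 0;0 0 0 0;0 0 0 0"}}

```text
time: 47.9
position: [431.7, 16.3, 51.9]
tcp_rot: [[-0.072, 0.997, 0.001], [0.997, 0.072, 0.0], [-0.0, 0.001, -1.0]]
contact_force: [0.8, 0.8, -0.7]
grip_width: 91.6
gripper_force: 0.0
```

Emit:
{"api": "send_rows", "payload": {"plan": "0 0 0 0;0 0 0 0;0 0 0 0;0 0 0 0;0 0 0 0;0 0 0 0;0 0 0 0;0 0 -0.005 0;0 0 -0.02 0;0 0 -0.03 0", "hand": 0, "force": 20}}

```text
time: 48.9
position: [430.4, 16.2, 106.3]
tcp_rot: [[-0.072, 0.997, -0.003], [0.997, 0.072, -0.0], [0.0, -0.003, -1.0]]
contact_force: [-0.5, 0.7, -1.2]
grip_width: 57.3
gripper_force: 20.0
```

Emit:
{"api": "send_rows", "payload": {"plan": "0 0 -0.03 0;0 0 -0.04 0;0 0 -0.04 0;0 0 -0.04 0;0 0 -0.045 0;0.03 0.03 0 0;0.04 0.04 0 0;0.04 0.04 0 0;0.014 0.014 0 0;0 0 0 0"}}

```text
time: 49.9
position: [538.8, 140.8, 301.2]
tcp_rot: [[-0.074, 0.997, 0.0], [0.997, 0.074, 0.0], [0.0, 0.0, -1.0]]
contact_force: [0.6, 0.2, -1.0]
grip_width: 57.6
gripper_force: 20.0
```

Emit:
{"api": "send_rows", "payload": {"plan": "0 0 0 0;0 0 0 0;0 0 0 0;0 0 0 0;0 0 0 0;0 0 0 0;0 0 0 0;0 0 0 0;0 0 0 0;0 0 0 0"}}

```text
time: 50.9
position: [537.5, 138.9, 301.4]
tcp_rot: [[-0.072, 0.997, -0.0], [0.997, 0.072, -0.0], [-0.0, -0.0, -1.0]]
contact_force: [0.4, -0.7, -2.4]
grip_width: 57.5
gripper_force: 20.0
```

```bash
python3 -c "
from h import *
import pickle
go()
c=imaging.camera_info('wrist');im=imaging.get_image('wrist');pickle.dump((c,im),open('w6.pkl','wb'))
cv2.imwrite('pics/w6.png',im[:,:,::-1])
hsv=cv2.cvtColor(im,cv2.COLOR_RGB2HSV)
k=(hsv[...,2]<75).astype(np.uint8)*255
for q in cv2.findContours(k,cv2.RETR_LIST,2)[0]:
  if cv2.contourArea(q)>3000: print(cv2.contourArea(q),cv2.minAreaRect(q))"
```

```text
t 50.9 tcp [537.5 138.9 301.4] phi 1.6429 F [ 0.4 -0.7 -2.4] w 57.5 q [ 0.2  0.2  1.7 -0.   1.2  0.2]
16075.5 ((416.0, 449.5), (436.0, 59.0), 0.0)
77376.0 ((319.5, 378.49993896484375), (200.99996948242188, 638.9998779296875), 90.0)
13131.5 ((345.0, 96.5), (116.0, 119.0), 0.0)
8304.5 ((553.8152465820312, 81.2451400756836), (93.62955474853516, 124.93690490722656), 6.044091701507568)
19337.0 ((347.5, 93.5), (145.0, 141.0), 90.0)
```

View pics/w6.png

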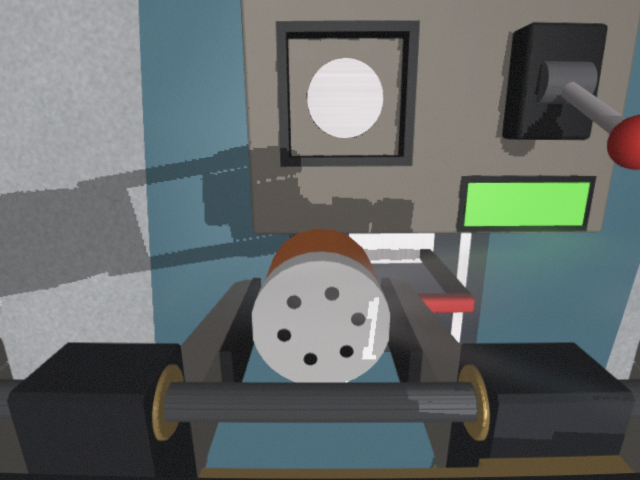

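The well is at pixel (347,94) with its white disc at (345,98). The cartridge is held with its top at (321,317).

```bash
python3 -c "
from h import *
import pickle
c,im=pickle.load(open('w6.pkl','rb'))
print(plane('wrist',[(345.5,98)],172,c),plane('wrist',[(347.5,93.5)],192,c),plane('wrist',[(321,317)],305,c))
e=plane('wrist',[(252,317),(390,317)],305,c);print(np.linalg.norm(e[0]-e[1]))
go((548.5,240.5,301),(548.5,240.5,228))"
```

```text
[[546.4 239.  172. ]] [[546.3 240.2 192. ]] [[536.5 141.9 305. ]]
57.779987333017026
t 51.0 tcp [537.5 138.9 301.5] phi 1.6429 F [-0.4  0.6 -1.6] w 57.7 q [ 0.2  0.2  1.7 -0.   1.2  0.2]
[548.5 240.5 301. ] -> tool shift mm [100.5  18.2   0.5]
[548.5 240.5 228. ] -> tool shift mm [ 0.  0. 73.]
```

Emit:
{"api": "send_rows", "payload": {"plan": "0.03 0.005 0 0;0.03 0.005 0 0;0.03 0.005 0 0;0.0065 0.002 0 0;0 0 0.01 0;0 0 0.015 0;0 0 0.015 0;0 0 0.01 0;0 0 0 0;0 0 0 0"}}

```text
time: 51.95
position: [547.6, 235.9, 251.2]
tcp_rot: [[-0.071, 0.997, -0.001], [0.997, 0.071, -0.0], [-0.0, -0.001, -1.0]]
contact_force: [-0.4, -0.3, -1.7]
grip_width: 57.6
gripper_force: 20.0
```

Emit:
{"api": "send_rows", "payload": {"plan": "0 0 0.005 0;0 0 0.005 0;0 0 0.005 0;0 0 0.005 0;0 0 0.003 0;0 0 0.002 0;0 0 0 0;0 0 0 0;0 0 0 0;0 0 0 0"}}

```text
time: 52.95
position: [547.7, 236.4, 226.7]
tcp_rot: [[-0.072, 0.997, 0.0], [0.997, 0.072, 0.0], [0.0, 0.0, -1.0]]
contact_force: [0.3, -0.5, -1.5]
grip_width: 57.4
gripper_force: 20.0
```

Emit:
{"api": "send_rows", "payload": {"plan": "0 0 0.001 0;0 0 0.001 0;0 0 0.001 0;0 0 0 0;0 0 0 0;0 0 0 0;0 0 0 0;0 0 0 0;0 0 0 0;0 0 0 0"}}

```text
time: 53.95
position: [547.5, 236.4, 223.5]
tcp_rot: [[-0.072, 0.997, 0.0], [0.997, 0.072, 0.0], [0.0, 0.0, -1.0]]
contact_force: [-0.5, 0.1, -0.8]
grip_width: 57.5
gripper_force: 20.0
```

Emit:
{"api": "send_rows", "payload": {"plan": "0 0 0 0;0 0 0 0;0 0 0 0;0 0 0 0;0 0 -0.01 0;0 0 -0.03 0;0 0 -0.04 0;0 0 -0.04 0;0 0 0 0;0 0 0 0", "hand": 1}}

```text
time: 54.95
position: [547.9, 236.5, 344.9]
tcp_rot: [[-0.072, 0.997, 0.002], [0.997, 0.072, 0.001], [0.001, 0.002, -1.0]]
contact_force: [-0.4, 0.5, -0.6]
grip_width: 92.0
gripper_force: 0.0
```

Emit:
{"api": "send_rows", "payload": {"plan": "-0.045 0 0 0;-0.045 0 0 0;-0.045 0 0 0;-0.02 0.03 0 0;0 0.04 0 0;0 0.04 0 0;0 0.01 0 0;0 0 0 0;0 0 0 0;0 0 0 0", "hand": 0}}

```text
time: 55.95
position: [677.1, 90.5, 343.4]
tcp_rot: [[-0.072, 0.997, -0.001], [0.997, 0.072, -0.0], [-0.0, -0.001, -1.0]]
contact_force: [0.1, 0.2, -0.5]
grip_width: 13.9
gripper_force: 0.0
```

```bash
python3 -c "
from h import *
import pickle
go()
s=imaging.get_image('scene');d=imaging.get_image('side');c=imaging.camera_info('wrist');im=imaging.get_image('wrist')
r=lambda x,f=2.2:cv2.resize(x[:,:,::-1],None,fx=f,fy=f,interpolation=cv2.INTER_CUBIC)
a=np.hstack([r(s[190:330,260:430]),r(d[200:340,215:385])]);w=r(im,.45)
a=np.vstack([a,np.zeros((220,a.shape[1],3),np.uint8)]);a[308:308+w.shape[0],:w.shape[1]]=w
cv2.imwrite('pics/c5.png',a)
for k in blobs(im,'red',50)[:2]:
  q=cv2.minEnclosingCircle(k);print(q,cv2.boundingRect(k),plane('wrist',[q[0]],264,c),plane('wrist',[q[0]],160,c))
"
```

```text
t 56.0 tcp [677.1  90.5 343.4] phi 1.6432 F [ 0.1  0.2 -0.5] w 13.9 q [0.1 0.4 1.4 0.  1.4 0.1]
((351.0, 24.745098114013672), 26.33106803894043) (327, 0, 48, 52) [[683.1 224.3 264. ]] [[688.8 249.6 160. ]]
((262.0400085449219, 223.5), 50.1623420715332) (212, 216, 101, 17) [[639.  110.5 264. ]] [[624.5  83.8 160. ]]
```

View pics/c5.png

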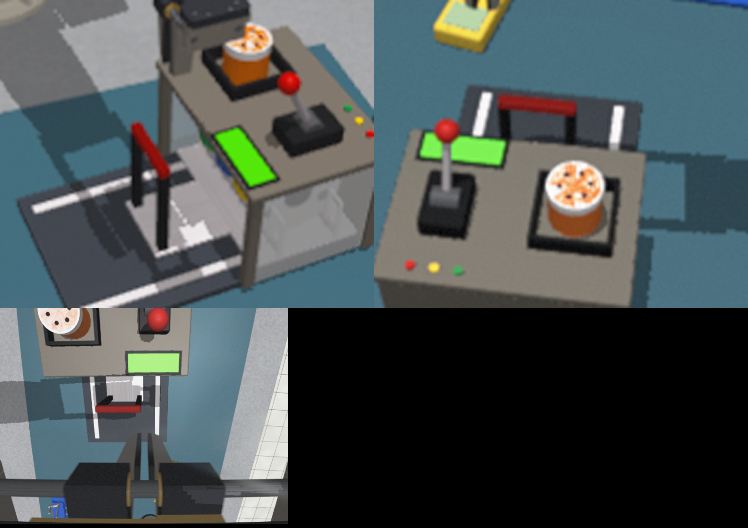

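Emit:
{"api": "send_rows", "payload": {"plan": "0 0.006 0.02 0;0 0.007 0.025 0;0 0 0.025 0;0.025 0 0.002 0;0.025 0 0 0;0.025 0 0 0;0.01 0 0 0;0 0 0 0;0 0 0 0;0 0 0 0"}}

```text
time: 57.1
position: [685.3, 175.0, 271.6]
tcp_rot: [[-0.071, 0.997, 0.0], [0.997, 0.071, -0.0], [-0.0, 0.0, -1.0]]
contact_force: [-0.1, -0.1, 1.1]
grip_width: 0.3
gripper_force: 0.0
```

Emit:
{"api": "send_rows", "payload": {"plan": "0.01 0 0 0;0.01 0 0 0;0.01 0 0 0;0.01 0 0 0;0.01 0 0 0;0.008 0 0 0;0.008 0 0 0;0.007 0 0 0;0 0 0 0;0 0 0 0"}}

```text
time: 58.1
position: [679.9, 249.1, 271.3]
tcp_rot: [[-0.072, 0.997, -0.0], [0.997, 0.072, -0.0], [0.0, -0.0, -1.0]]
contact_force: [0.1, -0.6, -0.2]
grip_width: 0.3
gripper_force: 0.0
```

Emit:
{"api": "send_rows", "payload": {"plan": "0.005 0 0 0;0.005 0 0 0;0.003 0 0 0;0.003 0 0 0;0.002 0 0 0;0 0 0 0;0 0 0 0;0 0 0 0;0 0 0 0;0 0 0 0"}}

```text
time: 59.1
position: [678.7, 266.8, 271.6]
tcp_rot: [[-0.072, 0.997, 0.0], [0.997, 0.072, 0.0], [0.0, 0.0, -1.0]]
contact_force: [-0.4, 0.1, 0.3]
grip_width: 0.3
gripper_force: 0.0
```

Emit:
{"api": "send_rows", "payload": {"plan": "0.002 0 0 0;0.002 0 0 0;0.001 0 0 0;0.001 0 0 0;0 0 0 0;0 0 0 0;0 0 0 0;0 0 0 0;0 0 0 0;0 0 0 0"}}

```text
time: 60.1
position: [678.3, 272.6, 271.4]
tcp_rot: [[-0.072, 0.997, -0.0], [0.997, 0.072, -0.0], [-0.0, -0.0, -1.0]]
contact_force: [0.6, -4.1, -0.7]
grip_width: 0.5
gripper_force: 1.7
```

```bash
python3 -c "
from h import *
go()
p=[]
for n,roi in(('scene',(350,200,450,260)),('side',(215,245,290,330))):
  k=blobs(imaging.get_image(n),'red',8,roi);q=[(cv2.contourArea(b),cv2.minEnclosingCircle(b)) for b in k];print(n,q);p.append([q[0][1][0]] if q else None)
if all(p): print(tri('scene',p[0],'side',p[1]))"
```

```text
t 60.1 tcp [678.3 272.6 271.4] phi 1.6427 F [ 0.6 -4.1 -0.7] w 0.5 q [ 0.4  0.5  1.3 -0.   1.3  0.3]
scene [(20.0, ((416.5, 221.0), 4.272101879119873))]
side [(83.0, ((241.0, 286.25), 5.6181511878967285)), (10.0, ((288.0, 247.5), 2.6926822662353516))]
[[677.5 296.7 264.3   3.1]]
```

Emit:
{"api": "send_rows", "payload": {"plan": "0.001 0 0 0;0.001 0 0 0;0.001 0 0 0;0 0 0 0;0 0 0 0;0 0 0 0;0 0 0 0;0 0 0 0;0 0 0 0;0 0 0 0"}}

```text
time: 61.2
position: [678.2, 273.2, 271.3]
tcp_rot: [[-0.071, 0.997, -0.0], [0.997, 0.071, -0.004], [-0.004, -0.001, -1.0]]
contact_force: [0.5, -13.6, -0.9]
grip_width: 0.4
gripper_force: 6.1
```

Emit:
{"api": "send_rows", "payload": {"plan": "-0.01 0 0 0;-0.02 0 0 0;0 0 -0.02 0;0 0 -0.03 0;-0.02 0 -0.03 0;-0.04 0 -0.02 0;-0.04 0 0 0;-0.045 0 0 0;-0.045 0 0 0;-0.045 0 0 0"}}

```text
time: 62.2
position: [697.0, 9.4, 372.0]
tcp_rot: [[-0.072, 0.997, 0.001], [0.997, 0.072, 0.001], [0.001, 0.001, -1.0]]
contact_force: [0.5, 0.3, -0.7]
grip_width: 0.4
gripper_force: 0.0
```

Emit:
{"api": "send_rows", "payload": {"plan": "-0.045 0 0 0;-0.045 0 0 0;-0.045 0 0 0;-0.04 0 0 0;0 0 0 0;0 0 0 0;0 0 0 0;0 0 0 0;0 0 0 0;0 0 0 0"}}

```text
time: 63.2
position: [709.8, -162.1, 371.6]
tcp_rot: [[-0.073, 0.997, 0.0], [0.997, 0.073, 0.0], [0.0, 0.0, -1.0]]
contact_force: [0.0, 0.2, 0.3]
grip_width: 0.4
gripper_force: 0.0
```

```bash
python3 -c "
from h import *
go()
s=imaging.get_image('scene');d=imaging.get_image('side')
p=[]
for n,im,roi in(('scene',s,(350,200,450,260)),('side',d,(215,245,270,330))):
  q=cv2.minEnclosingCircle(blobs(im,'red',8,roi)[0]);p.append([q[0]])
print(tri('scene',p[0],'side',p[1]))
r=lambda x,f=2.2:cv2.resize(x[:,:,::-1],None,fx=f,fy=f,interpolation=cv2.INTER_CUBIC)
cv2.imwrite('pics/c6.png',np.hstack([r(s[190:330,260:430]),r(d[200:340,215:385])]))"
```

```text
t 63.2 tcp [ 709.8 -162.1  371.6] phi 1.644 F [0.  0.2 0.3] w 0.4 q [-0.2  0.4  1.2  0.   1.5 -0.3]
[[677.6 296.1 264.9   3.2]]
```

View pics/c6.png

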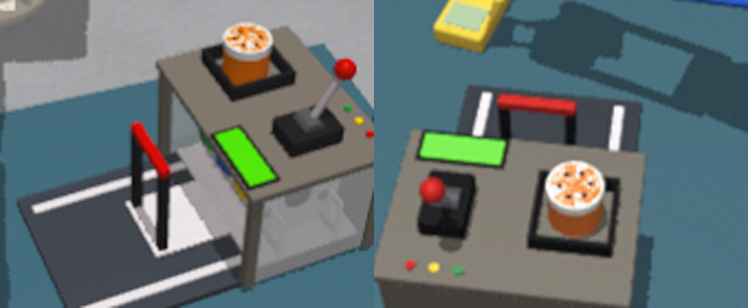

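The lever leans to on, with the ball at scene crop (345,69) and hard against its stop. The cartridge stands in the well, the carriage is home and the robot is clear.

```bash
python3 -c "
from h import *
print(job.close_job())"
```

```text
the job is handed in; nothing more can be done
None
```

The job is handed in at about 63 s: all four reels stand upright in the carriage, the carriage is pushed home, the cartridge is upright in the well, and the lever was thrown to on last. No verdict was returned; carriage and lever were each pushed against their end stops, and the meter, spool and jar were not touched.

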